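Switch on the reading lamp and point out the reading glasses

ROBOT

A 6-joint arm with a two-finger parallel gripper is mounted at the origin on the work surface. World frame = base frame: x ahead of the robot, y to its left, z up, the work surface at z = 0. Lengths are in mm, angles in rad, forces in N, time in s.
With the tool pointing down it reaches from about 375 to 975 mm from the base axis. Payload 3.8 kg.
Tool frame: the origin (TCP) lies between the finger pads, 19 mm behind the fingertips; this is the grasp point; z points along the fingers, y is the direction in which the jaws open and shut (so a half turn about z gives the same grasp; the last joint's range is limited). The gripper opens to 88 mm and grips with 3 to 60 N. Pads are 18 mm wide; open, the fingers measure 123 mm over their backs; the gripper's body (75 mm by 187 mm) begins 45 mm behind the grasp point.
Start: joints at [-1.294, 0.264, 1.604, -0, 1.274, -0.037], TCP at [208.35, -642.035, 257.406] pointing down, gripper open.
Joint ranges: [-2.63, 2.63], [-0.94, 2.18], [0.31, 2.57], [-1.31, 4.45], [0, 2.66], [-2.55, 2.55]. Speed limits (rad/s): [2.57, 2.57, 3.14, 3.14, 3.14, 3.14].

INTERFACE

Orientations are given as a unit quaternion [x, y, z, w].
In Python, from cell import robot gives the robot as it stands. The module is installed in compiled form; this text tells all that it offers.
- The arm moves only by the tool drive_tool, never from a script. Its argument "motion" is a list of rows, each an object of numbers: "dx", "dy", "dz": the shift along the tool's x, y, z in cm; "ax", "ay", "az": the turn, a rotation vector about the tool's x, y, z in rad. In form: [{"dx": .., "dy": .., "dz": .., "ax": .., "ay": .., "az": ..}, ...]. A call has exactly 5 rows; each row shifts and turns the commanded pose from where the row before left it, along the tool's axes as they then stand; what a row does not reach is not made up. A row lasts 1/8 s, in which the tool goes at most 62.5 mm and 10.7 degrees, less where a joint would pass 70% of its speed; a pose out of reach is approached as far as the arm can. A call with a gripper value outside its range is refused whole. "gripper" is the closure in counts, from 0 (fully open) to 255 (shut), set as the call begins (left out, the last holds). The fingers move at their own pace and stop on an object; "squeeze" is the grip in N (left out, the last holds). Time passes only in rows, so rows that do not move let the fingers close, or fill a call up. It gives the time, the measured TCP pose, the force and the opening at its end, in the units of the state.
- robot.read_state(): the state, without advancing time (a new reading comes with each control period).
- robot.capture(name): name is "scene" or "side" or "wrist"; returns a dict with "pixels" (480x640x3 uint8, blue, green, red), "intrinsics" (3x3 intrinsics, pixels), "k1" (the pictures are not rectified: a ray, as slopes to the right and down, at radius r is drawn at 1 + k1 r^2 times it, then the intrinsics apply), "position" and "attitude" of the camera in the world; the wrist camera has in their place "T_tool_cam" (4x4, takes a point from camera to tool coordinates, whose origin is the TCP and whose axes are the flange's). Camera axes: x right, y down, z forward; pixel columns grow to the right and rows downward; lengths in mm; the calibration is good to about 2 mm. A picture is of the moment at which its call begins: read the wrist's pose just before it. There is no depth.
- robot.close_job(): hands the job in, once; it reports no verdict.
Trained networks look in a picture, given as the dict that the camera call returned (one of the last four; its "shot" number tells which), for a name from the list of things; names that differ only in an ending like _2 or _b are one class to them, and where a whole thing is asked for, a point or a joint stands for the part that bears it (a point fixed in the world has none). Each returns a list of dicts, best first, with "p" (0 to 1); they miss things now and then, are a little off and sometimes report something else, mostly with a low value. They report only what shows in the picture. A call takes as long as a camera call. They do not tell look-alikes from the thing itself.
- robot.search_frame(picture, thing): "point" ([column, row] in pixels, amid what is visible of it).
- robot.landmark_of(picture, thing): "point" ([column, row] in pixels: a listed point, or the origin of a listed thing).
The state is a dict: "clock": time; "qpos": joint angles; "joint_vel": joint speeds; "tau": joint torques, N m; "tool_pos": TCP position; "orientation": TCP orientation; "contact_force": force on the tool from outside, world axes, zero at the start; "moment": the same for the moment, N m; "grip_width": opening from 0.0 (shut) to 1.0 (fully open).
Only numpy, scipy, OpenCV 4.12 (cv2) and the standard library are available. Lean on these libraries where they do the work, as an engineer would, in place of code of your own. Each camera call takes 0.05 s, during which the arm holds its last target. There are 200 camera calls.

TASK

The gentleman in the armchair cannot find his reading glasses, the dark red pair with clear round lenses. First switch on the globe lamp by pressing the raised half of its rocker switch right down with the fingertips; then point at his glasses: hold the fingertips, directed downwards, a few centimetres above the bridge between the lenses for at least two seconds, and finish while still pointing there. Do not touch either pair of glasses, grasp or lift nothing, and leave the lamp and everything else where it stands.

Things in the scene. Friction and masses are not known exactly. Their poses are not given: they have to be found in the camera images.
- lamp_rocker (a joint): angle of the lamp's rocker switch, rad: about 0 = off (front half, with a small red dot, stands raised), 0.24 = on (front half pressed down level, rear half raised). It turns stiffly, taking about 3 N on the middle of the raised half, and stays where it is left.
- rocker_on (a point): where to press: middle of the top face of the rocker's raised front half, 18 mm from the pivot; it goes down from about 37 to 33 mm above the table as the switch goes over. The white rocker is 52 mm long (along the lamp's x axis) and 30 mm wide, in a black frame 62 x 40 mm whose top is 29 mm above the table, 4 mm below the pressed half.
- lamp: globe lamp, loose, 2.2 kg, on the left or the right: oblong dark steel foot with round ends, 290 x 120 x 22 mm, long axis = x axis, origin at the centre of its underside. At +70 mm on x stands an opal white globe, 124 mm in diameter, top 165 mm above the table; at -70 mm is the pivot of the rocker switch. The -x end faces roughly towards the robot (yaw within 20 degrees).
- glasses: the reading glasses: dark red frame, two clear round lenses 48 mm in diameter, folded, lying lenses up on a book; 140 mm wide (along y), 46 mm deep (along x), 21 mm high, 35 g, loose. Origin at the centre of the underside, z up.
- glasses_bridge (a point): top of the bridge between the two round lenses of the reading glasses, 21 mm above the glasses' underside and 45 mm above the table: the point to point at. z up.
- sunglasses: a different pair, to be left alone: black frame, dark oblong lenses, folded, lying lenses up on the other book; 140 x 46 x 21 mm. Origin at the centre of the underside.
- book_a: small hardback with a blue cover, 115 (x) x 180 (y) x 24 mm high, loose; carries one of the two pairs. Origin under its centre.
- book_b: small hardback with a cream cover, same size, loose; carries the other pair. Origin under its centre.
- remote: grey remote control 42 (x) x 150 (y) x 20 mm high, lying between the books, loose. Origin under its centre.
- case: black hard spectacle case, closed, 62 (x) x 160 (y) x 36 mm high, loose. Origin under its centre.
- pill_box: weekly pill box with seven coloured lids, 38 (x) x 160 (y) x 25 mm high, loose. Origin under its centre.
- mug: white mug, 80 mm across, 92 mm high, handle to its +y, standing in front of the plant, loose. Origin under its centre.
- plant: succulent in a blue pot, 128 mm across, about 170 mm high with leaves, 1.1 kg, loose, across the table from the lamp. Origin under its centre.
Things that resemble listed ones, but are neither listed nor needed, are in the scene too. What is shaped like the glasses but blue, orange or yellow is not meant.

How it is judged (in metres and radians):
On the way, in this order (a step that is already met when the one before it is completed fails the run):
1. the lamp's rocker is pressed over to on (value of joint lamp_rocker above 0.19 rad), for 0.1 s.
2. the fingertips point down at the reading glasses from just above and dwell there for two seconds (horizontal distance between the grasp point and glasses_bridge below 0.032 m and z of the grasp point in the frame of glasses_bridge between 0.021 and 0.085 m and angle between the grasp point's own z axis and vertical above 2.2 rad), for 2 s.
At the end, for the whole second after the job is handed in: Rocker at 0.19 rad or more (on); tool point still within 32 mm of the bridge horizontally and 21 to 85 mm above it (fingertips 19 mm lower), fingers within 54 degrees of straight down; both glasses within 10 mm, lamp 15 mm, all else 20 mm of where they started (all of step 2 and value of joint lamp_rocker above 0.19 rad and distance of each of glasses, sunglasses from where it was at the start of the episode below 0.01 m and distance of lamp from where it was at the start of the episode below 0.015 m and distance of each of book_a, book_b, remote, case, pill_box, mug, plant from where it was at the start of the episode below 0.02 m and linear speed of glasses below 0.02 m/s); the robot touches nothing.
It fails at once if the robot touches either pair of glasses (contact force between any of the arm, the fingers and glasses above 0.2 N or contact force between any of the arm, the fingers and sunglasses above 0.2 N).
It fails at once if either pair of glasses is shifted or lifted by more than 10 mm (distance of any of glasses, sunglasses from where it was at the start of the episode above 0.01 m).
It fails at once if the lamp is shoved, tipped or lifted (moved more than 15 mm) (distance of lamp from where it was at the start of the episode above 0.015 m or angle between lamp's own z axis and vertical above 0.12 rad).
It fails at once if a book, the remote, the case, the pill box, the mug or the plant is shifted or lifted by more than 20 mm, or the mug or the plant tipped (distance of any of book_a, book_b, remote, case, pill_box, mug, plant from where it was at the start of the episode above 0.02 m or angle between any of mug, plant's own z axis and vertical above 0.3 rad).
It also fails if it takes over 48 s, if anything falls off the work surface, if the arm or the gripper's body presses on something with over 40 N, if the wrist force passes 120 N, or if a joint passes its speed limit or range.

## Working session

There is one attempt and no reset: what is moved stays moved. The work goes in short steps, Python scripts to look and compute and a tool call to move; the robot and the scene stay as the last step left them, time stands still between calls to the robot, and variables do not carry over. Pictures are saved under pics/ and viewed, about 8 in all and at most 12, crops included, and the job is handed in when it is done.

Besides the shell and the picture viewer there is one more tool, called after ">>>" as a command line: name --argument value ..., lists and objects as JSON in quotes. drive_tool: Moves the arm, as the interface text tells. Its arguments: {"type":"object","properties":{"motion":{"type":"array","items":{"type":"object","properties":{"dx":{"type":"number"},"dy":{"type":"number"},"dz":{"type":"number"},"ax":{"type":"number"},"ay":{"type":"number"},"az":{"type":"number"}}}},"gripper":{"type":"number"},"squeeze":{"type":"number"}},"required":["motion"]}

```bash
mkdir -p pics
cat > h.py <<'E'
import numpy as np, cv2
from cell import robot
from scipy.spatial.transform import Rotation as R
def rot(a):
    a=np.array(a,float)
    return a if a.shape==(3,3) else R.from_quat(a).as_matrix()
def ray(p,px,st=None):
    K=np.array(p["intrinsics"]);
    d=np.linalg.inv(K)@[px[0],px[1],1]; d=d[:2]
    u=d.copy()
    for _ in range(30): u=d/(1+p["k1"]*(u@u))
    v=np.array([u[0],u[1],1])
    if "T_tool_cam" in p:
        T=np.array(p["T_tool_cam"]); Rt=rot(st["orientation"])
        return np.array(st["tool_pos"])+Rt@T[:3,3], Rt@T[:3,:3]@v
    return np.array(p["position"],float), rot(p["attitude"])@v
def at(p,px,z,st=None):
    o,d=ray(p,px,st); return o+d*(z-o[2])/d[2]
E
python3 - <<'E'
from h import *
st=robot.read_state(); print(st)
Z=dict(rocker_on=37,glasses_bridge=45,glasses=24,sunglasses=24,lamp=0,book_a=0,book_b=0,plant=0,mug=0)
for n in ("scene","side"):
    p=robot.capture(n); cv2.imwrite(f"pics/{n}0.png",p["pixels"]); print(n,p["position"],p["attitude"])
    for t,z in Z.items():
        for r in robot.landmark_of(p,t)[:4]: print(t,round(r["p"],2),np.round(r["point"]),np.round(at(p,r["point"],z)))
E
```

```text
{'clock': 0.0, 'qpos': array([-1.29391518e+00,  2.64701574e-01,  1.60538170e+00, -2.12642534e-05,
        1.27367025e+00, -3.68839532e-02]), 'joint_vel': array([-0.00055231,  0.00102667,  0.00015011,  0.00059653,  0.00159078,
       -0.00141592]), 'tau': array([-1.85869576e-03, -5.02111638e+01, -3.56874847e+01,  7.26516545e-02,
        2.93440756e-02, -1.93457395e-04]), 'tool_pos': array([ 208.15321549, -641.40229242,  256.11854102]), 'orientation': array([ 9.87718087e-01,  1.56242800e-01, -1.39429797e-04, -1.07145084e-03]), 'contact_force': array([0.03636452, 0.44859786, 1.00811686]), 'moment': array([-0.04299291, -0.05679364, -0.04085967]), 'grip_width': 1.0020119624350385}
scene [1013.82230711  865.10404573  782.31017132] [ 0.22856482  0.85448097 -0.45089191 -0.1196532 ]
rocker_on 0.68 [252. 186.] [ 541. -386.   37.]
rocker_on 0.4 [390. 380.] [605. 345.  37.]
glasses_bridge 0.9 [301. 163.] [ 375. -422.   45.]
glasses_bridge 0.88 [247. 249.] [ 668. -115.   45.]
glasses_bridge 0.79 [409. 297.] [455. 194.  45.]
glasses_bridge 0.65 [348. 227.] [431. -79.  45.]
glasses 0.98 [408. 305.]
[... 622 characters left out ...]
lasses_bridge 0.92 [343. 240.] [436. -64.  45.]
glasses_bridge 0.92 [373. 178.] [ 358. -415.   45.]
glasses_bridge 0.9 [263. 229.] [650. -99.  45.]
glasses_bridge 0.77 [339. 310.] [433. 198.  45.]
glasses 0.95 [259. 232.] [ 663. -112.   24.]
glasses 0.83 [339. 244.] [447. -79.  24.]
glasses 0.78 [372. 181.] [ 358. -440.   24.]
glasses 0.71 [333. 321.] [444. 209.  24.]
sunglasses 0.72 [235. 269.] [694.  51.  24.]
lamp 0.9 [286. 196.] [ 628. -362.    0.]
lamp 0.19 [385. 219.] [ 319. -251.    0.]
book_a 0.85 [342. 249.] [438. -88.   0.]
book_a 0.6 [239. 278.] [685.  55.   0.]
book_b 0.85 [342. 249.] [438. -88.   0.]
book_b 0.6 [239. 278.] [685.  55.   0.]
plant 0.63 [259. 361.] [587. 311.   0.]
```

View pics/scene0.png

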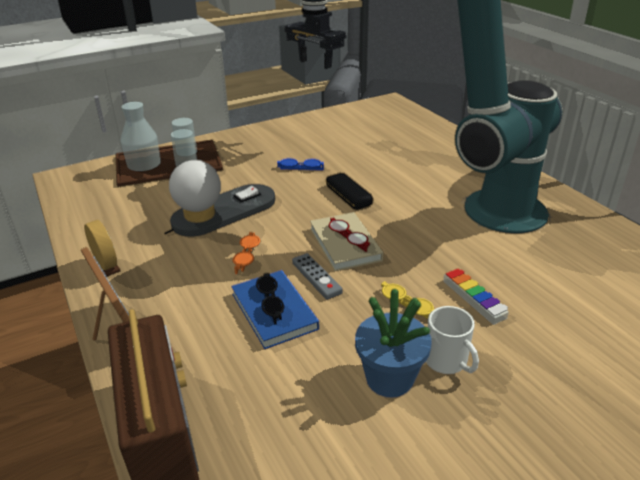

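Run:
```python
import cv2,numpy as np
a=cv2.imread("pics/scene0.png");b=cv2.imread("pics/side0.png")
c=lambda im,x,y:cv2.resize(im[y:y+100,x:x+130],(520,400),interpolation=cv2.INTER_CUBIC)
c1=np.vstack([c(a,290,190),c(b,275,205)])
c2=np.vstack([c(a,190,150),c(b,250,140)])
cv2.imwrite("pics/crop1.png",cv2.resize(np.hstack([c1,c2]),(780,600)))
```

```text
(no output)
```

View pics/crop1.png

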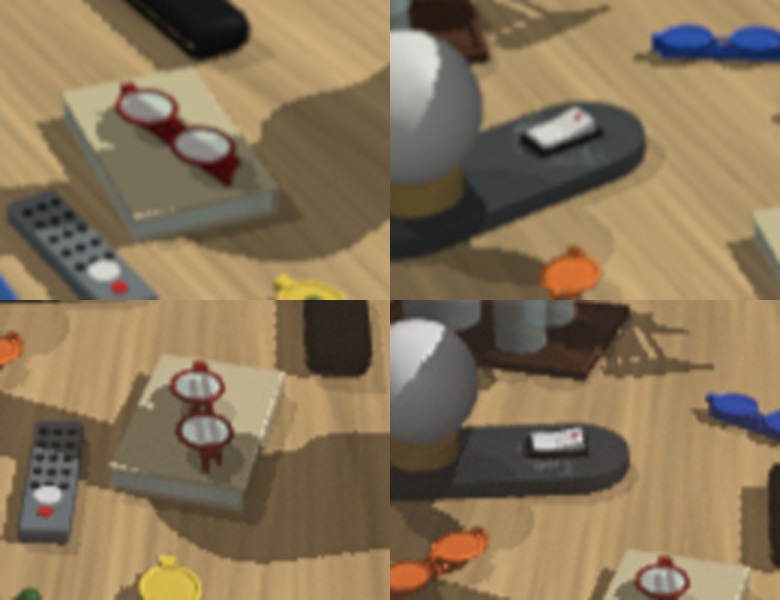

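Candidates for the glasses in the scene view are dark red (347,233), black sunglasses (270,297), blue (301,163), orange (247,252) and yellow (408,300). The crop confirms the dark red pair with clear round lenses on the cream book. The rocker with the red dot is at (253,189) and stands on the lamp's robot-facing end.

Run:
```python
from h import *
a=robot.capture("scene");b=robot.capture("side")
for n,pa,pb,z in (("bridge",(346.7,232.7),(342.7,241),45),("dot",(252.7,189.5),(311.7,184.7),37)):
    print(n,at(a,pa,z),at(b,pb,z))
    (o,d),(q,e)=ray(a,pa),ray(b,pb)
    s=np.linalg.lstsq(np.c_[d,-e],q-o,rcond=None)[0]; print((o+d*s[0]+q+e*s[1])/2)
st=robot.read_state();print(st["tool_pos"],rot(st["orientation"]))
```

```text
bridge [444.96303083 -60.99926675  45.        ] [436.63209709 -61.35719612  45.        ]
[437.00419014 -74.18535472  35.34012271]
dot [ 547.46212955 -365.91050762   37.        ] [ 545.91115202 -371.60018508   37.        ]
[ 546.00400385 -369.96914187   36.23263824]
[ 208.35456656 -642.02541062  257.40406943] [[ 9.51178922e-01  3.08640014e-01  2.64218665e-05]
 [ 3.08640013e-01 -9.51178922e-01  1.77251697e-05]
 [ 3.06026191e-05 -8.70496254e-06 -9.99999999e-01]]
```

>>> drive_tool --motion '[{"dx": 3.6, "dy": -1.5}, {"dx": 3.6, "dy": -1.5}, {"dx": 3.6, "dy": -1.5}, {"dx": 3.6, "dy": -1.5}, {"dx": 3.6, "dy": -1.5}]' --gripper 255

```text
invalid input at $.motion[0]: expected keys dx, dy, dz, ax, ay, az
```

>>> drive_tool --motion '[{"dx": 3.6, "dy": -1.5}, {"dx": 3.6, "dy": -1.5}, {"dx": 3.6, "dy": -1.5}, {"dx": 3.6, "dy": -1.5}, {"dx": 3.6, "dy": -1.5, "az": 0.15}]'

```text
invalid input at $.motion[0]: expected keys dx, dy, dz, ax, ay, az
```

```bash
cat > look.py <<'E'
from h import *
import sys
st=robot.read_state(); p=robot.capture("wrist"); cv2.imwrite(f"pics/{sys.argv[1]}.png",p["pixels"])
print(st["clock"],st["tool_pos"],st["qpos"],st["contact_force"],st["grip_width"]); print(np.array(p["T_tool_cam"]).round(2))
Rt=rot(st["orientation"]); print("toolx angle",np.arctan2(Rt[1,0],Rt[0,0]), "tool z",Rt[:,2])
for t,z in (("rocker_on",37),("lamp_rocker",37),("glasses_bridge",45),("lamp",0),("glasses",24)):
    for r in robot.landmark_of(p,t)[:2]:
        w=at(p,r["point"],z,st); print(t,round(r["p"],2),np.round(r["point"]),w.round(1),"tool mm",(Rt.T@(w-st["tool_pos"])).round(1))
E
python3 look.py w1
```

```text
1.1 [ 208.35456656 -642.02541062  257.40406943] [-1.29390468e+00  2.63887916e-01  1.60401812e+00  3.16474180e-05
  1.27369645e+00 -3.68805321e-02] [-0.04369322 -0.62213007 -0.29745563] 0.9985332234366292
[[  -0.     -0.95   -0.32   83.85]
 [   1.     -0.      0.     -0.51]
 [  -0.     -0.32    0.95 -128.38]
 [   0.      0.      0.      1.  ]]
toolx angle 0.31376290953333835 tool z [ 2.64218665e-05  1.77251697e-05 -9.99999999e-01]Traceback (most recent call last):
  File "look.py", line 7, in <module>
    for r in robot.landmark_of(p,t)[:2]:
             ~~~~~~~~~~~~~~~~~^^^^^
ValueError: it knows: book, case, glasses, glasses_bridge, lamp, mug, pill_box, plant, remote, rocker_on, sunglasses
```

View pics/w1.png

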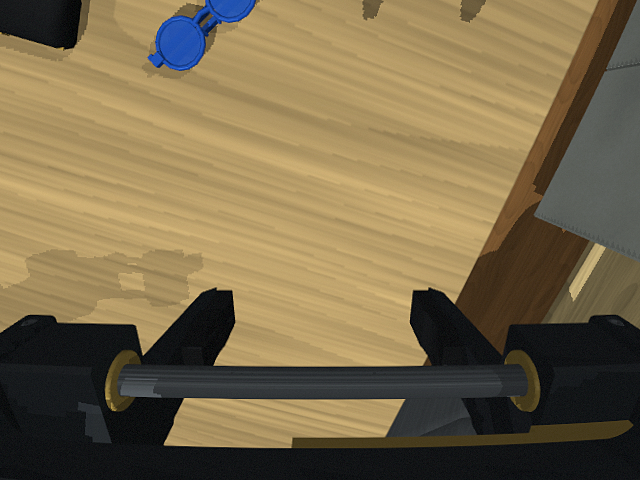

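The move was refused because every row needs all six keys. This view is from the start pose, with the blue look-alike at (205,25).

>>> drive_tool --motion '[{"dx": 3.6, "dy": -1.5, "dz": 0, "ax": 0, "ay": 0, "az": 0}, {"dx": 3.6, "dy": -1.5, "dz": 0, "ax": 0, "ay": 0, "az": 0}, {"dx": 3.6, "dy": -1.5, "dz": 0, "ax": 0, "ay": 0, "az": 0}, {"dx": 3.6, "dy": -1.5, "dz": 0, "ax": 0, "ay": 0, "az": 0}, {"dx": 3.6, "dy": -1.5, "dz": 0, "ax": 0, "ay": 0, "az": 0}]' --gripper 255

```text
clock: 1.82
tool_pos: [357.3, -514.3, 257.5]
orientation: [0.988, 0.156, 0.0, 0.0]
contact_force: [0.2, 0.5, 0.2]
grip_width: 0.458
```

>>> drive_tool --motion '[{"dx": 3.6, "dy": -1.5, "dz": 0, "ax": 0, "ay": 0, "az": 0}, {"dx": 3.6, "dy": -1.5, "dz": 0, "ax": 0, "ay": 0, "az": 0}, {"dx": 3.6, "dy": -1.5, "dz": 0, "ax": 0, "ay": 0, "az": 0}, {"dx": 3.6, "dy": -1.5, "dz": 0, "ax": 0, "ay": 0, "az": 0}, {"dx": 3.6, "dy": -1.5, "dz": 0, "ax": 0, "ay": 0, "az": 0.15}]'

```text
clock: 2.45
tool_pos: [505.4, -387.3, 257.5]
orientation: [0.997, 0.08, 0.0, 0.0]
contact_force: [0.2, -0.6, 0.4]
grip_width: 0.005
```

```bash
sed -i 's/("lamp_rocker",37),//' look.py; python3 look.py w2
```

```text
2.45 [ 505.37957109 -387.34397683  257.5150169 ] [-6.93034965e-01  1.92167927e-01  1.69091009e+00 -4.40448165e-05
  1.25824391e+00  7.17698374e-01] [ 0.23821768 -0.61766864  0.35592119] 0.004635643248648582
[[  -0.     -0.95   -0.32   83.77]
 [   1.     -0.      0.     -0.56]
 [  -0.     -0.32    0.95 -128.38]
 [   0.      0.      0.      1.  ]]
toolx angle 0.16007654272539423 tool z [ 1.81494034e-04 -2.05200498e-04 -9.99999962e-01]
rocker_on 0.76 [309. 169.] [ 546.5 -366.5   37. ] tool mm [ 43.9 -14.1 220.5]
glasses_bridge 0.72 [ 30. 230.] [435.5 -68.3  45. ] tool mm [ -18.2 -326.1  212.4]
glasses_bridge 0.69 [368. 336.] [ 365.2 -465.7   45. ] tool mm [-150.9   54.9  212.5]
lamp 0.75 [314.  81.] [ 635. -357.    0.] tool mm [132.7  -9.4 257.5]
glasses 0.98 [369. 328.] [ 363.1 -469.9   24. ] tool mm [-153.6   58.8  233.5]
glasses 0.77 [ 39. 224.] [435.8 -61.6  24. ] tool mm [ -16.8 -332.7  233.4]
```

View pics/w2.png

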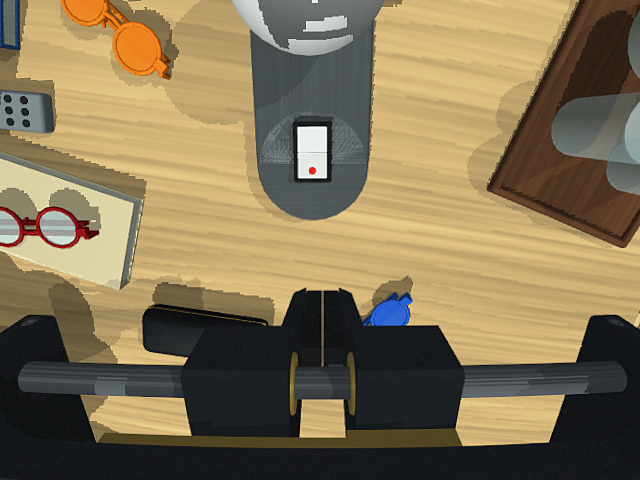

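The white rocker spans columns 297–329 and rows 125–180, with the red dot at (312,171). It lines up with the tool, so I'm lowering to about 2 cm above it.

>>> drive_tool --motion '[{"dx": 1.1, "dy": -0.3, "dz": 3.5, "ax": 0, "ay": 0, "az": 0}, {"dx": 1.1, "dy": -0.3, "dz": 3.5, "ax": 0, "ay": 0, "az": 0}, {"dx": 1.1, "dy": -0.3, "dz": 3.5, "ax": 0, "ay": 0, "az": 0}, {"dx": 1.1, "dy": -0.2, "dz": 3.5, "ax": 0, "ay": 0, "az": 0}, {"dx": 0, "dy": 0, "dz": 3.5, "ax": 0, "ay": 0, "az": 0}]'

```text
clock: 3.32
tool_pos: [545.8, -371.3, 81.5]
orientation: [0.997, 0.082, 0.0, 0.0]
contact_force: [0.3, 0.0, 0.3]
grip_width: 0.005
```

```bash
python3 look.py w3 | head -3
python3 - <<'E'
from h import *
p=robot.capture("scene");q=robot.capture("side");c=lambda im,x,y:cv2.resize(im[y:y+100,x:x+130],(390,300),interpolation=cv2.INTER_CUBIC)
w=cv2.imread("pics/w3.png")
cv2.imwrite("pics/c3.png",np.hstack([np.vstack([c(p["pixels"],190,130),c(q["pixels"],250,130)]),w[:400,160:480][:,:].copy() if 0 else cv2.resize(w[100:440,160:480],(400,600))]))
E
```

```text
3.325 [ 545.75887896 -371.33961353   81.51448982] [-6.35070765e-01  3.88721177e-01  1.78563254e+00 -2.88845325e-04
  9.66546437e-01  7.72149433e-01] [0.28322613 0.01218481 0.31952426] 0.005297341261362146
[[  -0.     -0.95   -0.32   83.77]
```

View pics/c3.png

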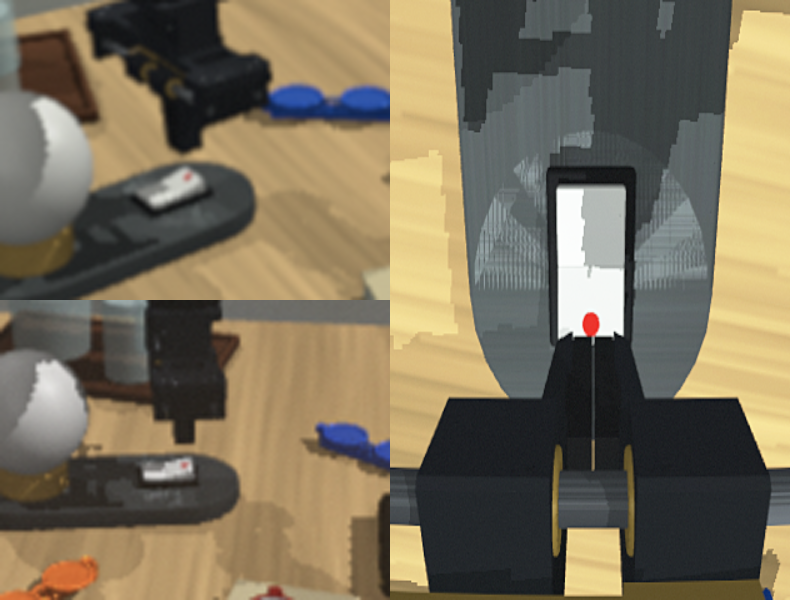

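Run:
```python
from h import *
st=robot.read_state();p=robot.capture("wrist");Rt=rot(st["orientation"])
for n,px,z in (("dot",(320,283),38),("pivotline",(320,252),34),("rear",(320,205),33)):
    print(n,(Rt.T@(at(p,px,z,st)-st["tool_pos"])).round(1))
for r in robot.landmark_of(p,"rocker_on")[:1]: print(r["p"],r["point"],(Rt.T@(at(p,r["point"],37,st)-st["tool_pos"])).round(1))
```

```text
dot [-1.  -1.7 46.8]
pivotline [16.6 -1.7 50.9]
rear [43.8 -1.6 51.9]
0.82 [315.7, 281.3] [-0.4 -4.2 47.8]
```

>>> drive_tool --motion '[{"dx": 0, "dy": -0.2, "dz": 0.8, "ax": 0, "ay": 0, "az": 0}, {"dx": 0, "dy": 0, "dz": 0.8, "ax": 0, "ay": 0, "az": 0}, {"dx": 0, "dy": 0, "dz": 0.6, "ax": 0, "ay": 0, "az": 0}, {"dx": 0, "dy": 0, "dz": 0.3, "ax": 0, "ay": 0, "az": 0}, {"dx": 0, "dy": 0, "dz": 0.1, "ax": 0, "ay": 0, "az": 0}]'

```text
clock: 4.4
tool_pos: [545.4, -368.1, 56.1]
orientation: [0.997, 0.082, -0.0, -0.0]
contact_force: [-1.9, 0.6, 1.9]
grip_width: 0.002
```

>>> drive_tool --motion '[{"dx": 0, "dy": 0, "dz": 0.1, "ax": 0, "ay": 0, "az": 0}, {"dx": 0, "dy": 0, "dz": 0.1, "ax": 0, "ay": 0, "az": 0}, {"dx": 0, "dy": 0, "dz": 0.1, "ax": 0, "ay": 0, "az": 0}, {"dx": 0, "dy": 0, "dz": 0, "ax": 0, "ay": 0, "az": 0}, {"dx": 0, "dy": 0, "dz": 0, "ax": 0, "ay": 0, "az": 0}]'

```text
clock: 5.03
tool_pos: [545.9, -368.4, 53.5]
orientation: [0.997, 0.082, 0.0, 0.0]
contact_force: [-0.9, 0.0, 1.1]
grip_width: 0.005
```

>>> drive_tool --motion '[{"dx": 0, "dy": 0, "dz": 0.1, "ax": 0, "ay": 0, "az": 0}, {"dx": 0, "dy": 0, "dz": 0.1, "ax": 0, "ay": 0, "az": 0}, {"dx": 0, "dy": 0, "dz": 0, "ax": 0, "ay": 0, "az": 0}, {"dx": 0, "dy": 0, "dz": 0, "ax": 0, "ay": 0, "az": 0}, {"dx": 0, "dy": 0, "dz": 0, "ax": 0, "ay": 0, "az": 0}]'

```text
clock: 5.65
tool_pos: [545.8, -368.4, 52.1]
orientation: [0.997, 0.082, 0.0, 0.0]
contact_force: [-3.0, -0.1, 5.6]
grip_width: 0.003
```

>>> drive_tool --motion '[{"dx": 0, "dy": 0, "dz": 0.1, "ax": 0, "ay": 0, "az": 0}, {"dx": 0, "dy": 0, "dz": 0, "ax": 0, "ay": 0, "az": 0}, {"dx": 0, "dy": 0, "dz": 0, "ax": 0, "ay": 0, "az": 0}, {"dx": 0, "dy": 0, "dz": 0, "ax": 0, "ay": 0, "az": 0}, {"dx": 0, "dy": 0, "dz": 0, "ax": 0, "ay": 0, "az": 0}]'

```text
clock: 6.28
tool_pos: [545.8, -368.4, 52.0]
orientation: [0.997, 0.082, 0.0, 0.0]
contact_force: [-4.9, 1.8, 10.5]
grip_width: 0.008
```

The tool point stays at 52.0 mm while the force doubles, so the rocker is on its stop. I'm lifting to check it.

>>> drive_tool --motion '[{"dx": 0, "dy": 0, "dz": -0.5, "ax": 0, "ay": 0, "az": 0}, {"dx": 0, "dy": 0, "dz": -1.5, "ax": 0, "ay": 0, "az": 0}, {"dx": 0, "dy": 0, "dz": -4, "ax": 0, "ay": 0, "az": 0}, {"dx": -2, "dy": 0, "dz": -5, "ax": 0, "ay": 0, "az": 0}, {"dx": -3, "dy": 0, "dz": -4, "ax": 0, "ay": 0, "az": 0}]'

```text
clock: 6.9
tool_pos: [497.2, -376.6, 203.3]
orientation: [0.997, 0.082, 0.001, 0.001]
contact_force: [-0.3, -0.0, -0.5]
grip_width: 0.004
```

```bash
python3 look.py w4
python3 - <<'E'
from h import *
p=robot.capture("scene");q=robot.capture("side");c=lambda im,x,y:cv2.resize(im[y:y+100,x:x+130],(390,300),interpolation=cv2.INTER_CUBIC)
w=cv2.imread("pics/w4.png")
cv2.imwrite("pics/c4.png",np.hstack([np.vstack([c(p["pixels"],190,130),c(q["pixels"],250,130)]),cv2.resize(w[0:340,160:480],(400,600))]))
E
```

```text
6.9 [ 497.18683842 -376.646913    203.26560778] [-6.88419936e-01  2.04897312e-01  1.77835845e+00  3.59387176e-04
  1.15549914e+00  7.17244243e-01] [-0.30138312 -0.02491915 -0.49841886] 0.003500374916910323
[[  -0.     -0.95   -0.32   83.77]
 [   1.     -0.      0.     -0.55]
 [  -0.     -0.32    0.95 -128.38]
 [   0.      0.      0.      1.  ]]
toolx angle 0.16498964630313348 tool z [ 0.00240039 -0.00154895 -0.99999592]
rocker_on 0.66 [321. 171.] [ 545.7 -367.3   37. ] tool mm [ 49.   -1.6 166.4]
lamp 0.76 [324.  64.] [ 635.8 -355.1    0. ] tool mm [139.8   1.1 203.6]
glasses 0.95 [  9. 230.] [437.6 -65.1  24. ] tool mm [  -8.  -317.4  178.6]
glasses 0.86 [101.   1.] [ 653.  -166.5   24. ] tool mm [ 187.8 -182.   179.3]
```

View pics/c4.png

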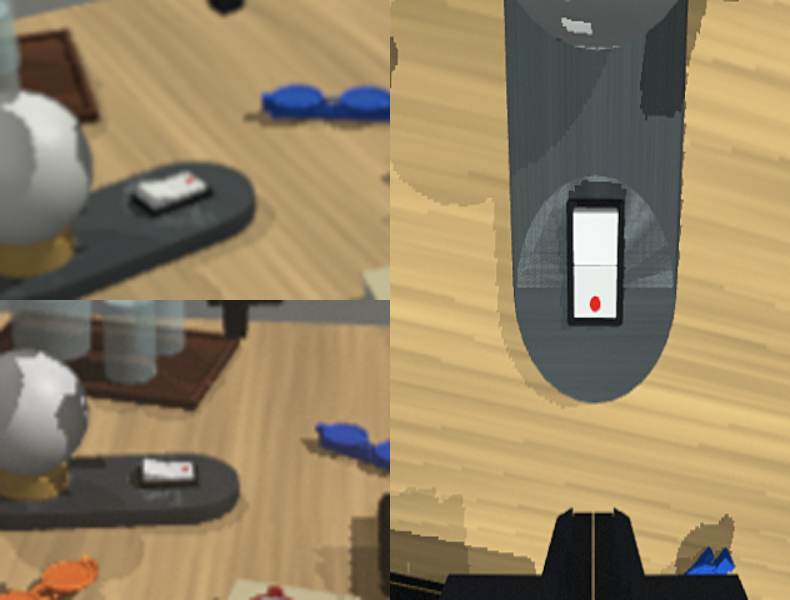

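The rocker is over: the rear half is now raised, the front half with the dot is level, and the lamp has not moved. Next I go to the dark red glasses at about (437,-65) and look from near.

>>> drive_tool --motion '[{"dx": -0.5, "dy": -3.2, "dz": 0, "ax": 0, "ay": 0, "az": 0}, {"dx": -0.5, "dy": -3.2, "dz": 0, "ax": 0, "ay": 0, "az": 0}, {"dx": -0.5, "dy": -3.2, "dz": 0, "ax": 0, "ay": 0, "az": 0}, {"dx": -0.5, "dy": -3.2, "dz": 0, "ax": 0, "ay": 0, "az": 0}, {"dx": -0.5, "dy": -3.2, "dz": 0, "ax": 0, "ay": 0, "az": 0}]'

```text
clock: 7.88
tool_pos: [444.9, -220.9, 198.4]
orientation: [0.997, 0.082, -0.001, -0.001]
contact_force: [-0.2, 1.1, 0.0]
grip_width: 0.008
```

>>> drive_tool --motion '[{"dx": -0.5, "dy": -3.2, "dz": 0, "ax": 0, "ay": 0, "az": 0}, {"dx": -0.5, "dy": -3.2, "dz": 0, "ax": 0, "ay": 0, "az": 0}, {"dx": -0.5, "dy": -3.2, "dz": 0, "ax": 0, "ay": 0, "az": 0}, {"dx": -0.5, "dy": -3.2, "dz": 0, "ax": 0, "ay": 0, "az": 0}, {"dx": -0.5, "dy": -3.2, "dz": 0, "ax": 0, "ay": 0, "az": 0}]'

```text
clock: 8.5
tool_pos: [393.9, -67.3, 198.8]
orientation: [0.997, 0.082, -0.001, -0.001]
contact_force: [0.4, -0.3, 0.4]
grip_width: 0.005
```

```bash
python3 look.py w5
```

```text
8.5 [393.94522997 -67.33981458 198.81136104] [-2.31853952e-01 -2.31767109e-01  2.21787089e+00  2.84019897e-04
  1.15866384e+00  1.17455806e+00] [ 0.37265363 -0.26905024  0.39125949] 0.0049165273985565475
[[  -0.     -0.95   -0.32   83.77]
 [   1.     -0.      0.     -0.56]
 [  -0.     -0.32    0.95 -128.38]
 [   0.      0.      0.      1.  ]]
toolx angle 0.16427220644823193 tool z [-3.03019831e-03  9.82822670e-04 -9.99994926e-01]
glasses_bridge 0.89 [330. 185.] [432.6 -67.   45. ] tool mm [ 38.6   6.2 153.7]
glasses_bridge 0.7 [ 69. 132.] [442.1 155.2  45. ] tool mm [  84.3 -211.4  153.9]
glasses 0.85 [ 84. 129.] [444.3 156.3  24. ] tool mm [  86.7 -212.1  174.9]
glasses 0.74 [330. 176.] [437.6 -66.9  24. ] tool mm [ 43.6   7.  174.7]
```

View pics/w5.png

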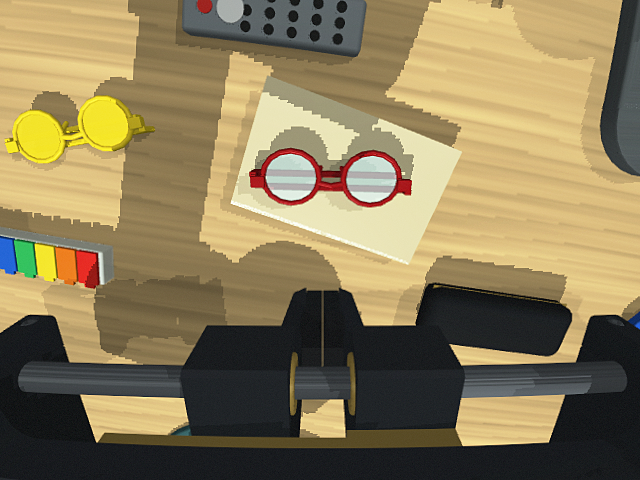

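This is the dark red pair on the cream book with its bridge at (331,183), which agrees with the network. I'm moving over it and down to about 55 mm above the bridge.

>>> drive_tool --motion '[{"dx": 1.3, "dy": 0.2, "dz": 1.5, "ax": 0, "ay": 0, "az": 0}, {"dx": 1.3, "dy": 0.2, "dz": 2.5, "ax": 0, "ay": 0, "az": 0}, {"dx": 1.3, "dy": 0.2, "dz": 2.5, "ax": 0, "ay": 0, "az": 0}, {"dx": 0.1, "dy": 0.1, "dz": 2.2, "ax": 0, "ay": 0, "az": 0}, {"dx": 0, "dy": 0, "dz": 1, "ax": 0, "ay": 0, "az": 0}]'

```text
clock: 9.38
tool_pos: [435.0, -70.0, 101.7]
orientation: [0.997, 0.081, -0.001, -0.0]
contact_force: [-0.2, 0.8, 0.5]
grip_width: 0.008
```

>>> drive_tool --motion '[{"dx": 0, "dy": 0, "dz": 0, "ax": 0, "ay": 0, "az": 0}, {"dx": 0, "dy": 0, "dz": 0, "ax": 0, "ay": 0, "az": 0}, {"dx": 0, "dy": 0, "dz": 0, "ax": 0, "ay": 0, "az": 0}, {"dx": 0, "dy": 0, "dz": 0, "ax": 0, "ay": 0, "az": 0}, {"dx": 0, "dy": 0, "dz": 0, "ax": 0, "ay": 0, "az": 0}]'

```text
clock: 10.0
tool_pos: [435.7, -69.2, 103.8]
orientation: [0.997, 0.082, 0.0, 0.0]
contact_force: [-0.0, -0.4, 0.2]
grip_width: 0.008
```

```bash
python3 look.py w6|grep -v "^ "
python3 - <<'E'
from h import *
p=robot.capture("scene");q=robot.capture("side");c=lambda im,x,y:cv2.resize(im[y:y+100,x:x+130],(390,300),interpolation=cv2.INTER_CUBIC)
w=cv2.imread("pics/w6.png")
cv2.imwrite("pics/c6.png",np.hstack([np.vstack([c(p["pixels"],280,170),c(q["pixels"],275,180)]),cv2.resize(w[100:440,160:480],(400,600))]))
E
```

```text
10.0 [435.73562984 -69.19080505 103.82138888] [-2.13946911e-01 -2.70649891e-02  2.23557392e+00  5.53680349e-06
[[  -0.     -0.95   -0.32   83.77]
toolx angle 0.16393416357365148 tool z [ 7.96462774e-04 -1.68499542e-04 -9.99999669e-01]
glasses_bridge 0.58 [316. 277.] [432.3 -65.5  45. ] tool mm [-2.8 -4.2 58.8]
glasses_bridge 0.4 [242.  48.] [550.7  -8.9  45. ] tool mm [123.2 -40.8  58.9]
glasses 0.96 [317. 257.] [437.6 -64.8  24. ] tool mm [ 2.5 -4.1 79.8]
glasses 0.86 [  4. 191.] [449.4 146.7  24. ] tool mm [  48.7 -210.8   79.8]
```

View pics/c6.png

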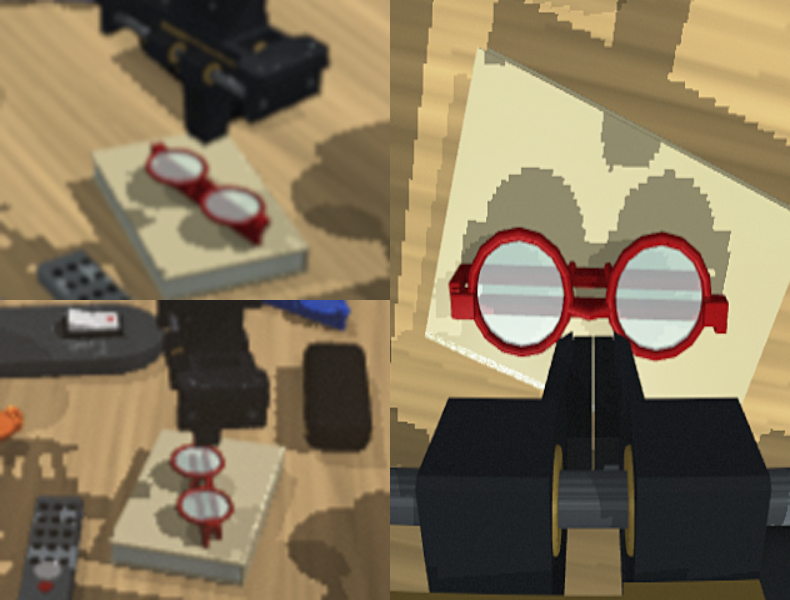

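The tool point is within about 5 mm of the bridge horizontally and 59 mm above it, and the glasses are untouched. I'm dwelling here.

>>> drive_tool --motion '[{"dx": 0, "dy": 0, "dz": 0, "ax": 0, "ay": 0, "az": 0}, {"dx": 0, "dy": 0, "dz": 0, "ax": 0, "ay": 0, "az": 0}, {"dx": 0, "dy": 0, "dz": 0, "ax": 0, "ay": 0, "az": 0}, {"dx": 0, "dy": 0, "dz": 0, "ax": 0, "ay": 0, "az": 0}, {"dx": 0, "dy": 0, "dz": 0, "ax": 0, "ay": 0, "az": 0}]'

```text
clock: 10.98
tool_pos: [435.5, -69.2, 103.4]
orientation: [0.997, 0.082, 0.0, 0.0]
contact_force: [-0.2, -0.2, 0.2]
grip_width: 0.002
```

>>> drive_tool --motion '[{"dx": 0, "dy": 0, "dz": 0, "ax": 0, "ay": 0, "az": 0}, {"dx": 0, "dy": 0, "dz": 0, "ax": 0, "ay": 0, "az": 0}, {"dx": 0, "dy": 0, "dz": 0, "ax": 0, "ay": 0, "az": 0}, {"dx": 0, "dy": 0, "dz": 0, "ax": 0, "ay": 0, "az": 0}, {"dx": 0, "dy": 0, "dz": 0, "ax": 0, "ay": 0, "az": 0}]'

```text
clock: 11.6
tool_pos: [435.5, -69.2, 103.4]
orientation: [0.997, 0.082, -0.0, -0.0]
contact_force: [-1.0, -0.6, -0.5]
grip_width: 0.005
```

>>> drive_tool --motion '[{"dx": 0, "dy": 0, "dz": 0, "ax": 0, "ay": 0, "az": 0}, {"dx": 0, "dy": 0, "dz": 0, "ax": 0, "ay": 0, "az": 0}, {"dx": 0, "dy": 0, "dz": 0, "ax": 0, "ay": 0, "az": 0}, {"dx": 0, "dy": 0, "dz": 0, "ax": 0, "ay": 0, "az": 0}, {"dx": 0, "dy": 0, "dz": 0, "ax": 0, "ay": 0, "az": 0}]'

```text
clock: 12.22
tool_pos: [435.5, -69.2, 103.4]
orientation: [0.997, 0.082, -0.0, 0.0]
contact_force: [-0.5, -0.3, 0.6]
grip_width: 0.007
```

>>> drive_tool --motion '[{"dx": 0, "dy": 0, "dz": 0, "ax": 0, "ay": 0, "az": 0}, {"dx": 0, "dy": 0, "dz": 0, "ax": 0, "ay": 0, "az": 0}, {"dx": 0, "dy": 0, "dz": 0, "ax": 0, "ay": 0, "az": 0}, {"dx": 0, "dy": 0, "dz": 0, "ax": 0, "ay": 0, "az": 0}, {"dx": 0, "dy": 0, "dz": 0, "ax": 0, "ay": 0, "az": 0}]'

```text
clock: 12.85
tool_pos: [435.5, -69.2, 103.4]
orientation: [0.997, 0.082, 0.0, -0.0]
contact_force: [0.7, 0.0, -1.0]
grip_width: 0.004
```

```bash
python3 -c "
from cell import robot
s=robot.read_state();print(s['clock'],s['tool_pos'],s['contact_force']);print(robot.close_job())"
```

```text
12.85 [435.52875892 -69.21582892 103.40864127] [ 0.69885335  0.04543899 -0.99992768]
the job is handed in; nothing more can be done
None
```

I switched the lamp on with the closed fingertips, then pointed straight down at the dark red glasses on the cream book. I held there for more than 2.5 s and handed the job in at 12.85 s while still pointing. `close_job` gives no verdict, so what follows rests on my own checks.

- **Rocker:** I pressed it to its stop. The force rose to about 10 N while the tool point stayed at 52 mm. The pictures afterwards showed the front half level, the rear half raised and the lamp unmoved.
- **Pointing:** By the wrist camera the tool point is about 5 mm from the bridge horizontally and 58 mm above it. The glasses are where they first stood, and the force reading is only noise (about 1 N).
- **Disagreements:** My first estimates of the bridge from the two fixed cameras differed by about 8–13 mm, and the close wrist views settled it. One move call was refused for missing keys, and nothing moved.
- **Not re-checked:** I did not measure the other objects again at the end. No contact with any of them showed in the forces or pictures.

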